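# Check a cooling loaf with a hand-held thermometer

## Task

The infrared thermometer stands lens-up in its dock: take it out and lay it gently on its side on the wooden board, let go, and take it again the other way, by its handle end, so that it can be turned lens-down. Hold it still for two seconds about 6 cm straight above the middle of the round loaf's crown, pointing straight down at it, then lay it gently on its side on the board again and let go. Do not drop or topple the thermometer, do not touch the bread, and leave the tongs where they lie.

Things in the scene. Friction and masses are not known exactly. Their poses are not given: they have to be found in the camera images.
- thermometer: Hand-held thermometer, about 0.22 kg: a straight grey rounded bar, 34 (x) by 40 (y) by 146 mm (z), with a black lens tube, 30 mm across and 14 mm long, on its +z end; in all 160 mm long, centre of mass about 78 mm from the butt. Origin: centre of the butt face; +z runs to the lens. It starts standing on its butt in the dock, lens up. Its display is on the -x face.
- lens (a point): Centre of the lens face, 160 mm from the butt on the thermometer's axis; axes as the thermometer's, so it looks along +z.
- middle (a point): Point on the thermometer's axis, 80 mm from the butt. A 45 degree tilted grasp 110 mm from the butt (hand leaning to the lens side) lets it be tipped from standing to lying; one tilted the other way, 50 mm from the butt (hand leaning to the butt side), lets it be tipped from lying to lens-down.
- dock: Fixed black charging dock: foot plate 110 (x) by 100 (y) by 4 mm with a shallow socket in its middle, 56 by 62 mm outside, walls 6 mm thick, 18 mm high over the counter. The thermometer stands on the socket's floor, 6 mm above the counter, with 5 mm to spare each side. Origin: centre of its underside.
- board: Fixed wooden board, 200 mm (x) by 180 mm (y), 14 mm thick, flat on the counter. Origin: centre of its underside.
- rack: Fixed black wire cooling rack, 240 mm (x) by 380 mm (y), top 24 mm above the counter, with three loaves side by side along its y, in any order. Origin: centre of its underside.
- round_loaf: The loaf to be checked: a round domed brown loaf, 108 mm in diameter and 69 mm high, loose on the rack. Origin: centre of its underside.
- crown (a point): Middle of the round loaf's crown, its highest point, 69 mm above its underside, marked by a small pale cross cut.
- tin_loaf: Bystander: brick-shaped loaf of the same brown crust, 176 mm (x) by 96 mm (y), 84 mm high, loose on the rack. Origin: centre of its underside.
- long_roll: Bystander: long low roll of the same crust, 190 mm (x) by 72 mm (y), 53 mm high, loose on the rack. Origin: centre of its underside.
- tongs: Bystander: steel bread tongs lying on the counter beyond the board, about 190 mm along x, 75 mm wide and 12 mm high. Origin: middle of the underside.
There are look-alikes about, which are no part of the job. Of the things that look like the thermometer, the largest one is meant.

How it is judged:
On the way, in this order (a step that is already met when the one before it is completed fails the run):
1. the thermometer lies on its side on the board, let go and at rest (x of middle in the frame of board between -0.09 and 0.09 m and y of middle in the frame of board between -0.08 and 0.08 m and z of middle in the frame of board below 0.045 m and angle between thermometer's own z axis and vertical between 1.42 and 1.72 rad and contact force between thermometer and the fingers below 0.05 N and contact force between thermometer and the arm below 0.05 N and linear speed of thermometer below 0.02 m/s and angular speed of thermometer below 0.15 rad/s and contact force between thermometer and board above 0.5 N), for 0.3 s.
2. held steady for 1.5 s, lens 30 to 90 mm from the round loaf's crown, pointing within 25 degrees of straight down, line of sight within 18 mm of the crown (x of crown in the frame of lens between -0.018 and 0.018 m and y of crown in the frame of lens between -0.018 and 0.018 m and z of crown in the frame of lens between 0.03 and 0.09 m and angle between thermometer's own z axis and vertical above 2.7 rad and contact force between thermometer and the fingers above 1 N and linear speed of thermometer below 0.03 m/s and angular speed of thermometer below 0.15 rad/s), for 1.5 s.
At the end, for the whole second after the job is handed in: The thermometer lies on its side on the board (within 8 degrees of level, its middle over the board and at least 10 mm in from the edges), released and at rest; the loaves are within 15 mm of where they were, the tongs within 30 mm (all of step 1 and distance of each of round_loaf, tin_loaf, long_roll from where it was at the start of the episode below 0.015 m and distance of tongs from where it was at the start of the episode below 0.03 m); the robot touches nothing.
It fails at once if the thermometer, the fingers or the arm press on a loaf (more than 1 N) (contact force between any of round_loaf, tin_loaf, long_roll and thermometer above 1 N or contact force between any of round_loaf, tin_loaf, long_roll and the fingers above 1 N or contact force between any of round_loaf, tin_loaf, long_roll and the arm above 1 N).
It fails at once if a loaf is moved more than 15 mm or the tongs more than 30 mm (distance of any of round_loaf, tin_loaf, long_roll from where it was at the start of the episode above 0.015 m or distance of tongs from where it was at the start of the episode above 0.03 m).
It fails at once if the thermometer falls or topples: moves faster than 0.6 m/s or 6 rad/s while nothing holds it (contact force between thermometer and the fingers below 0.05 N and (linear speed of thermometer above 0.6 m/s or angular speed of thermometer above 6 rad/s)).
It also fails if it takes over 72 s, if anything falls off the work surface, if the arm or the gripper's body presses on something with over 40 N, if the wrist force passes 120 N, or if a joint passes its speed limit or range.

## Robot

A 6-joint arm with a two-finger parallel gripper is mounted at the origin on the work surface. World frame = base frame: x ahead of the robot, y to its left, z up, the work surface at z = 0. Lengths are in m, angles in rad, forces in N, time in s.
With the tool pointing down it reaches from about 0.275 to 0.725 m from the base axis. Payload 15.9 kg.
Tool frame: the origin (TCP) lies on the centre line of the jaws, within the pads' length; the fingertips stand 17 mm ahead of it and the grasp point (between the pads) lies 2 mm behind it (arm.tips_ahead is the distance from the TCP to the fingertips, in m); z points along the fingers, y is the line along which they close (so a half turn about z gives the same grasp; the last joint's range is limited). The gripper opens to 85 mm and grips with 20 to 120 N. Pads are 22 mm wide; open, the fingers measure 114 mm over their backs; the gripper's body (76 mm by 85 mm) begins 54 mm behind the grasp point. The pads swing forward as they close: fully open they stand 13 mm farther back than shut.
Start: joints at [-1.314, 0.213, -0.034, 1.323, 0, 1.571], TCP at [0.127, -0.484, 0.248] pointing down, gripper open.
Joint ranges: [-2.98, 2.98], [-0.74, 1.72], [-1.14, 1.35], [-2.1, 2.04], [-1.57, 1.44], [-3.14, 3.14]. Speed limits (rad/s): [1.89, 1.89, 2.39, 2.57, 3.14, 3.14].

## Interface

Orientations are given as a unit quaternion [x, y, z, w].
In Python, from cell import arm gives the robot as it stands.
- The arm moves only by the tool arm_command, never from a script. Its argument "motion" is a list that holds one entry, the list of rows, each a list of 7 numbers: the shift along the tool's x, y, z in units of 0.5 m (1.0 is 0.5 m), then the turn, a rotation vector about the tool's x, y, z in units of pi/2 rad (1.0 is pi/2 rad), then the opening, from 0 (shut) to 1 (fully open). A call has 1 to 10 rows; each row is the pose to reach, as a shift and turn from the pose commanded when the call began, along the tool's axes at that moment; what a row does not reach only later rows make up. A row lasts 1/12 s, in which the tool goes at most 41.7 mm and 7.16 degrees, less where a joint would pass 70% of its speed; a pose out of reach is approached as far as the arm can. A call with a number of a shift or a turn outside -1 to 1 is refused whole. A call with a gripper value outside its range is refused whole. The fingers move at their own pace and stop on an object; the grip force is fixed at half the most. Time passes only in rows, so rows that repeat a pose let the fingers close. It gives the time, the measured TCP pose, the force, the opening and the grip force at its end, in the units of the state.
- arm.read_state(): the state, without advancing time (a new reading comes with each control period).
- arm.read_camera(name): name is "scene" or "top" or "wrist"; returns a dict with "frame" (420x560x3 uint8, red, green, blue), "intrinsics" (3x3 intrinsics, pixels), "dist" ([k1, k2, p1, p2, k3] as OpenCV has them; the pictures are not rectified), "camera_from_world" (4x4, takes a point from world to camera coordinates). Camera axes: x right, y up, looking along -z (the intrinsics and any distortion apply to the point x, -y, -z); pixel columns grow to the right and rows downward; lengths in m; the calibration is good to about 2 mm. A picture is of the moment at which its call begins. There is no depth.
- arm.sign_off(): hands the job in; it is judged then, once.
Trained networks look in a picture, given as the dict that the camera call returned (one of the last four; its "shot" number tells which), for a name from the list of things; names that differ only in an ending like _2 or _b are one class to them, and where a whole thing is asked for, a point or a joint stands for the part that bears it (a point fixed in the world has none). Each returns a list of dicts, best first, with "confidence" (0 to 1); they miss things now and then, are a little off and sometimes report something else, mostly with a low value. They report only what shows in the picture. A call takes as long as a camera call. They do not tell look-alikes from the thing itself.
- arm.look_for(picture, label): "centre" ([row, column] as shares, 0 to 1, of the picture: columns of its width, rows of its height, amid what is visible of it).
- arm.outline_of(picture, label): "region" (420x560 bool, what is visible of it) and "centre" ([row, column] as shares, 0 to 1, of the picture: columns of its width, rows of its height, amid what is visible of it).
The state is a dict: "t": time; "joints": joint angles; "joint_velocities": joint speeds; "joint_efforts": joint torques, N m; "tcp_pos": TCP position; "orientation": TCP orientation; "contact_force": force on the tool from outside, world axes, zero at the start; "wrist_torque": the same for the moment, N m; "width": finger opening in m; "gripper_force": force on a finger pad.
Only numpy, scipy, OpenCV 4.12 (cv2) and the standard library are available. Lean on these libraries where they do the work, as an engineer would, in place of code of your own. Each camera call takes 0.05 s, during which the arm holds its last target. There are 200 camera calls.

## Working session

There is one attempt and no reset: what is moved stays moved. The work goes in short steps, Python scripts to look and compute and a tool call to move; the robot and the scene stay as the last step left them, time stands still between calls to the robot, and variables do not carry over. Pictures are saved under pics/ and viewed, at most 11 in all, crops included, and the job is handed in when it is done.

Besides the shell and the picture viewer there is one more tool, called after "Call:" as name([rows], argument=value, ...), one row to a line, values as JSON. arm_command: Moves the arm, as the interface text tells. Its arguments: {"type":"object","properties":{"motion":{"type":"array","items":{"type":"array","items":{"type":"array","items":{"type":"number","minimum":-1,"maximum":1}}}}},"required":["motion"]}

```bash
mkdir -p pics; cat > h.py <<'E'
import numpy as np, cv2
from cell import arm
from scipy.spatial.transform import Rotation as R
def px(p,c):
    return np.array([c[1]*560,c[0]*420])
def ray(p,uv):
    M=np.array(p["camera_from_world"]);K=np.array(p["intrinsics"]);d=np.array(p["dist"])
    x,y=cv2.undistortPoints(np.array([[uv]],float),K,d)[0,0]
    v=M[:3,:3].T@np.array([x,-y,-1.]); o=-M[:3,:3].T@M[:3,3]
    return o,v/np.linalg.norm(v)
def at(p,uv,z):
    o,v=ray(p,uv); return o+v*(z-o[2])/v[2]
def proj(p,X):
    M=np.array(p["camera_from_world"]);X=np.atleast_2d(X);c=X@M[:3,:3].T+M[:3,3]
    return cv2.projectPoints(c*[1,-1,-1],np.zeros(3),np.zeros(3),np.array(p["intrinsics"]),np.array(p["dist"]))[0][:,0]
def tri(l):
    A=np.zeros((3,3));b=np.zeros(3)
    for p,uv in l:
        o,v=ray(p,uv);P=np.eye(3)-np.outer(v,v);A+=P;b+=P@o
    return np.linalg.solve(A,b)
def save(p,n,crop=None,s=1):
    f=p["frame"][:,:,::-1]
    if crop: f=f[crop[0]:crop[1],crop[2]:crop[3]]
    cv2.imwrite("pics/"+n,cv2.resize(f,None,fx=s,fy=s,interpolation=cv2.INTER_CUBIC))
E
python3 - <<'E'
from h import *
np.set_printoptions(precision=3,suppress=True)
P={n:arm.read_camera(n) for n in("scene","top")}
im=np.vstack([P["scene"]["frame"],P["top"]["frame"]])
for n in P:
    save(P[n],n+"0.png",None,1.4)
    print(n,"cam at",ray(P[n],(280,210)))
    for l in["thermometer","lens","dock","board","rack","round_loaf","crown","tin_loaf","long_roll","tongs"]:
        print(n,l,[(round(d["confidence"],2),px(0,d["centre"]).round(1),at(P[n],px(0,d["centre"]),0.0)[:2]) for d in arm.look_for(P[n],l)[:4]])
E
```

```text
scene cam at (array([ 1.307, -0.484,  0.868]), array([-0.616,  0.443, -0.652]))
scene thermometer [(0.86, array([125.3, 301.7]), array([ 0.542, -0.372])), (0.79, array([ 88.6, 229.8]), array([ 0.252, -0.361])), (0.71, array([111.9, 253.8]), array([ 0.376, -0.342]))]
scene lens [(0.7, array([ 86.5, 231.4]), array([ 0.255, -0.368])), (0.68, array([124.5, 302.5]), array([ 0.543, -0.374]))]
scene dock [(0.91, array([125.3, 285.3]), array([ 0.495, -0.353])), (0.66, array([325.9, 177.7]), array([0.446, 0.306]))]
scene board [(0.79, array([210. , 243.9]), array([ 0.49, -0.12]))]
scene rack [(0.63, array([318.2, 202.8]), array([0.525, 0.212])), (0.29, array([324.5, 182.5]), array([0.462, 0.288]))]
scene round_loaf [(0.8, array([286.8, 193. ]), array([0.436, 0.166]))]
scene crown [(0.75, array([282.8, 188.5]), array([0.412, 0.169]))]
scene tin_loaf [(0.82, array([360.9, 165.5]), array([0.461, 0.436]))]
scene long_roll [(0.67, array([322.1, 180.6]), array([0.45 , 0.288]))]
scene tongs [(0.71, array([282.9, 313.3]), array([ 0.778, -0.096]))]
top cam at (array([0.305, 0.017, 1.306]), array([ 0.2
[... 273 characters left out ...]
(0.73, array([414.6, 301.8]), array([ 0.347, -0.386])), (0.56, array([411.8, 257.4]), array([ 0.479, -0.387]))]
top dock [(0.63, array([400.5, 263.9]), array([ 0.46 , -0.351]))]
top board [(0.87, array([319.4, 256.9]), array([ 0.486, -0.108]))]
top rack [(0.65, array([181.7, 255. ]), array([0.496, 0.303]))]
top round_loaf [(0.67, array([234.8, 261.1]), array([0.476, 0.144]))]
top crown [(0.72, array([234.2, 257.8]), array([0.486, 0.146]))]
top tin_loaf [(0.63, array([400.2, 262.9]), array([ 0.463, -0.35 ])), (0.56, array([153.1, 244.1]), array([0.53 , 0.392]))]
top long_roll [(0.8, array([196.2, 253.9]), array([0.499, 0.26 ]))]
top tongs [(0.85, array([317. , 163.2]), array([ 0.78, -0.11]))]
```

View pics/scene0.png

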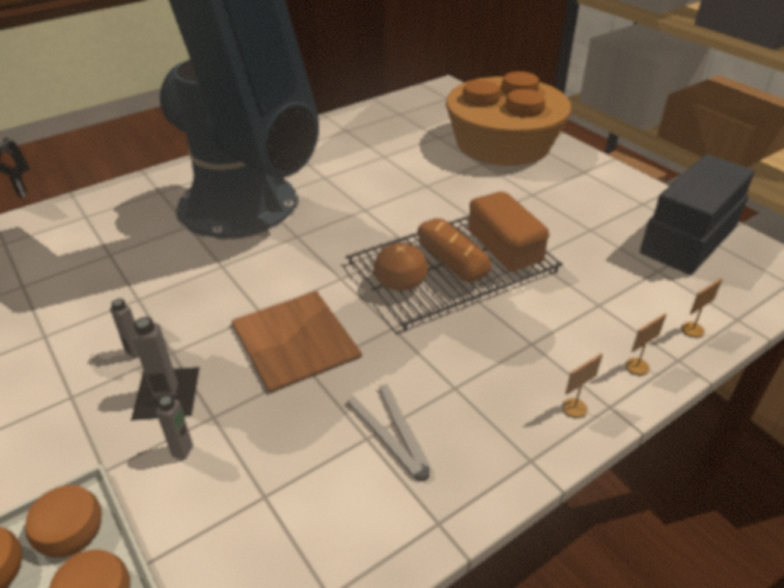

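View pics/top0.png

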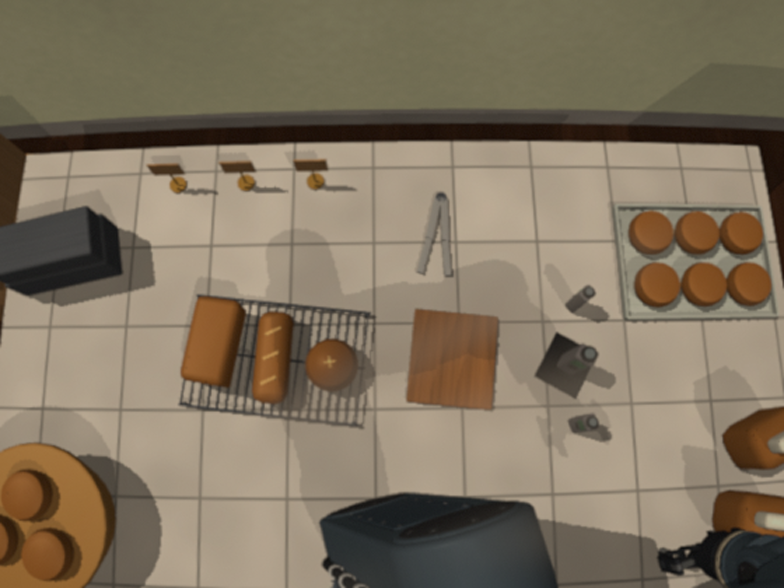

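The three thermometer-like bars, in full-resolution pixels:

| Candidate | Scene image | Top image |
|---|---|---|
| Small | (89,230) | (418,303) |
| Tall, in the dock | (108,254) | (412,257) |
| Small | (125,302) | (414,212) |

The tall one standing in the dock is the one meant, because it is the largest. I'll confirm that in a crop.

The board is at top (323,257), the round loaf with its pale cross at (235,260), and the tongs at (312,165).

```bash
cat >> h.py <<'E'
from scipy.optimize import minimize
def box(sx,sy,z0,z1):
    return np.array([[a*sx/2,b*sy/2,z] for a in(-1,1) for b in(-1,1) for z in(z0,z1)])
def hull(p,X):
    m=np.zeros((420*4,560*4),np.uint8); q=proj(p,X)*4+2
    cv2.fillConvexPoly(m,cv2.convexHull(q.astype(np.float32)).astype(np.int32),1); return cv2.resize(m*1.0,(560,420),interpolation=cv2.INTER_AREA)
def fit(views,model,x0,holes=None):
    """views: [(pic,mask)], model(params)->pts list"""
    def c(v):
        s=0
        for p,m in views:
            h=np.zeros((420,560))
            for X in model(v): h=np.maximum(h,hull(p,X))
            s+=1-np.minimum(h,m).sum()/np.maximum(h,m).sum()
        return s/len(views)
    best=None
    for s in (0.03,0.01):
        b=x0 if best is None else best.x
        sim=np.vstack([b]+[np.array(b)+np.eye(len(b))[i]*(s*(10 if i==len(b)-1 else 1)) for i in range(len(b))])
        best=minimize(c,b,method="Nelder-Mead",options=dict(initial_simplex=sim,xatol=1e-4,fatol=1e-5,maxiter=300))
    return best.x,best.fun
def place(X,x,y,z,yaw):
    return R.from_euler("z",yaw).apply(X)+[x,y,z]
def cyl(r,z0,z1):
    t=np.linspace(0,6.28,16); return np.vstack([np.c_[r*np.cos(t),r*np.sin(t),0*t+z] for z in(z0,z1)])
E
python3 - <<'E'
from h import *
np.set_printoptions(precision=4,suppress=True)
print([a for a in dir(arm) if a[0]!="_"])
P={n:arm.read_camera(n) for n in("scene","top")}
def masks(l,guess):
    out=[]
    for n in P:
        g=proj(P[n],guess)[0]
        d=min(arm.outline_of(P[n],l),key=lambda d:np.hypot(*(px(0,d["centre"])-g)))
        print(l,n,round(d["confidence"],2),"off",np.hypot(*(px(0,d["centre"])-g)).round(1),"area",d["region"].sum())
        out.append((P[n],d["region"]*1.0))
    return out
V=masks("thermometer",[.455,-.35,.09])
for y0 in(-.5,.3):
  print("thermo",fit(V,lambda v:[place(box(.034,.040,0,.146),*v),place(cyl(.015,.146,.16),*v)],[.455,-.35,.006,y0]))
V=masks("board",[.487,-.11,.01]); print("board",fit(V,lambda v:[place(box(.2,.18,-.014,0),*v)],[.487,-.11,.014,0.]))
V=masks("dock",[.46,-.35,.005])
for y0 in(-.5,1.05): print("dock",fit(V[:],lambda v:[place(box(.11,.10,0,.004),v[0],v[1],0,v[2]),place(box(.056,.062,0,.018),v[0],v[1],0,v[2]),place(box(.034,.04,0,.03),.455,-.35,.006,v[2])],[.46,-.35,y0]))
pts=[(P[n],px(0,arm.look_for(P[n],"crown")[0]["centre"])) for n in P]
print("crown",tri(pts), [at(p,u,.093) for p,u in pts])
V=masks("round_loaf",[.46,.14,.06])
print("loaf",fit(V,lambda v:[place(cyl(.054,0.0,.045)*1.0,v[0],v[1],.024,0),place(cyl(.035,.06,.062),v[0],v[1],.024,0),place(cyl(.01,.068,.069),v[0],v[1],.024,0)],[.46,.14]))
c=cv2.resize(P["top"]["frame"][190:330,350:470,::-1],None,fx=3,fy=3); d=cv2.resize(P["scene"]["frame"][190:340,60:180,::-1],(360,420))
cv2.imwrite("pics/crop.png",np.hstack([c,d]))
E
```

```text
['PlanningError', 'look_for', 'outline_of', 'read_camera', 'read_state', 'sign_off', 'tips_ahead']
thermometer scene 0.8 off 6.1 area 1150
thermometer top 0.72 off 6.5 area 374
thermo (array([ 0.4701, -0.3601,  0.0044, -0.3131]), np.float64(0.1535465398985007))
thermo (array([ 0.4708, -0.3602,  0.0062,  0.703 ]), np.float64(0.17026781480078418))
board scene 0.94 off 4.2 area 4053
board top 0.65 off 1.8 area 4176
board (array([ 0.4872, -0.1182,  0.0112, -0.1086]), np.float64(0.028827769208214893))
dock scene 0.85 off 14.1 area 746
dock top 0.98 off 2.1 area 870
dock (array([ 0.47 , -0.36 , -0.509]), np.float64(0.42215168489507016))
dock (array([ 0.4681, -0.3582,  1.0705]), np.float64(0.4697025730679577))Traceback (most recent call last):
  File "<stdin>", line 19, in <module>
IndexError: list index out of range
```

```bash
python3 - <<'E'
from h import *
np.set_printoptions(precision=4,suppress=True)
P={n:arm.read_camera(n) for n in("scene","top")}
for n in P:
    p=P[n]
    for d in arm.look_for(p,"crown")[:2]: print(n,"crown",round(d["confidence"],2),at(p,px(0,d["centre"]),.093))
V=[]
for n in P:
    for d in arm.outline_of(P[n],"round_loaf")[:1]: print(n,d["confidence"],px(0,d["centre"]));V.append((P[n],d["region"]*1.))
t=np.linspace(0,1.45,8); dome=np.vstack([cyl(.054*np.cos(a),0.024+.03+.039*np.sin(a),0.024+.03+.039*np.sin(a)) for a in t])
print("loaf",fit(V,lambda v:[place(dome,v[0],v[1],0,0)],[.46,.14]))
c=cv2.resize(P["top"]["frame"][190:330,350:470,::-1],None,fx=3,fy=3); d=cv2.resize(P["scene"]["frame"][190:340,60:180,::-1],(360,420))
cv2.imwrite("pics/crop.png",np.hstack([c,d]))
for l in("tin_loaf","long_roll","tongs"):
  print(l,[at(P["top"],px(0,d["centre"]),.05)[:2] for d in arm.look_for(P["top"],l)[:2]])
s=arm.read_state();print(R.from_quat(s["orientation"]).as_matrix(),s["tcp_pos"])
E
```

```text
scene crown 0.71 [0.5124 0.097  0.093 ]
top crown 0.94 [0.4732 0.1328 0.093 ]
scene 0.81 [284.704 192.486]
top 0.8 [235.312 258.3  ]
loaf (array([0.4733, 0.1331]), np.float64(0.15833559499854216))
tin_loaf [array([0.5207, 0.3747])]
long_roll [array([0.4881, 0.2479])]
tongs [array([ 0.7581, -0.107 ])]
[[ 0.9672  0.2539  0.0001]
 [ 0.2539 -0.9672 -0.    ]
 [ 0.      0.0001 -1.    ]] [ 0.127  -0.4836  0.2483]
```

View pics/crop.png

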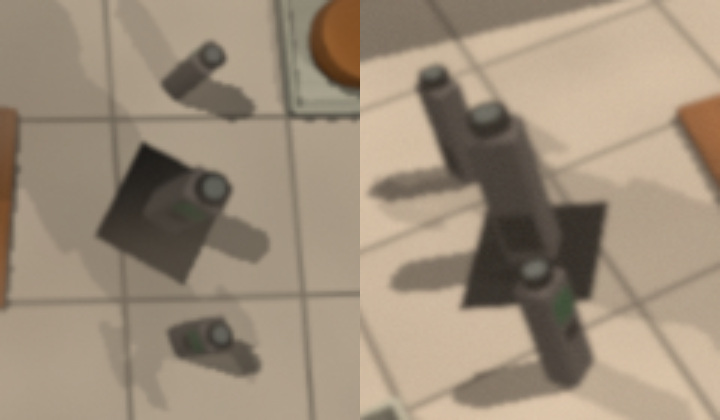

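The crop confirms it. The tall bar in the dock (top ≈(418,253), scene ≈(103,231)) is clearly bigger than its two free-standing neighbours. The dock plate is turned about -27°.

```bash
cat >> h.py <<'E'
def cmd(pos,M,s=None):
    s=s or arm.read_state(); A=R.from_quat(s["orientation"])
    d=A.inv().apply(np.array(pos)-s["tcp_pos"])/.5; w=(A.inv()*R.from_matrix(M)).as_rotvec()/(np.pi/2)
    print("row",np.r_[d,w].round(3).tolist(),"deg",np.degrees(np.linalg.norm(w)*np.pi/2).round(1))
def frame(az_a,th,sgn=1):
    """tool z = tilted th(deg) from down towards azimuth az_a(deg); tool y horizontal = a turned +90deg (sgn)"""
    a=np.array([np.cos(np.radians(az_a)),np.sin(np.radians(az_a)),0]); t=np.radians(th)
    z=a*np.sin(t)-np.array([0,0,1])*np.cos(t); y=np.cross([0,0,1],a)*sgn
    return np.c_[np.cross(y,z),y,z]
E
python3 - <<'E'
from h import *
np.set_printoptions(precision=4,suppress=True)
p=arm.read_camera("top")
c=[at(p,(350+x/3-.3,190+y/3-.3),.004) for x,y in((145,143),(98,235),(183,283))]
print(c,(c[0]+c[2])/2,np.degrees(np.arctan2(*(c[0]-c[1])[1::-1])),np.degrees(np.arctan2(*(c[1]-c[2])[1::-1])),np.linalg.norm(c[0]-c[1]),np.linalg.norm(c[1]-c[2]))
psi=-27
M=frame(psi-90,45); print(M)
g=np.array([.470,-.360,.116])-.003*M[:,2]
cmd(g-.14*M[:,2],M); print(g,g-.14*M[:,2])
E
```

```text
[array([ 0.5403, -0.3475,  0.004 ]), array([ 0.4486, -0.2938,  0.004 ]), array([ 0.3993, -0.3764,  0.004 ])] [ 0.4698 -0.3619  0.004 ] -30.363273842426022 59.11481132044425 0.10622588958246025 0.09618593892193962
[[ 0.321   0.891  -0.321 ]
 [ 0.63   -0.454  -0.63  ]
 [-0.7071  0.     -0.7071]]
row [0.861, -0.216, 0.062, -0.21, -0.469, -0.508] deg 65.1
[ 0.471  -0.3581  0.1181] [ 0.5159 -0.2699  0.2171]
```

Call:
arm_command([
  [[0.08,0,-0.1,-0.02,-0.05,-0.05,1],[0.16,-0.04,-0.1,-0.04,-0.09,-0.1,1],[0.24,-0.06,-0.1,-0.06,-0.14,-0.15,1],[0.32,-0.08,-0.1,-0.08,-0.19,-0.2,1],[0.4,-0.1,-0.1,-0.1,-0.23,-0.25,1],[0.48,-0.12,-0.08,-0.12,-0.28,-0.3,1],[0.56,-0.14,-0.05,-0.15,-0.33,-0.36,1],[0.64,-0.16,-0.02,-0.17,-0.38,-0.41,1],[0.72,-0.18,0.02,-0.19,-0.42,-0.46,1],[0.8,-0.2,0.05,-0.2,-0.45,-0.49,1]],
])

```text
t: 2.93
tcp_pos: [0.4343, -0.3149, 0.2468]
orientation: [0.799, 0.474, -0.315, 0.194]
contact_force: [-0.0, -0.8, 0.8]
width: 0.0851
gripper_force: 0.0
```

```bash
python3 - <<'E'
from h import *
M=frame(-120,45);g=np.array([.470,-.361,.116])-.003*M[:,2]
s=arm.read_state();print(s["tcp_pos"],R.from_quat(s["orientation"]).as_matrix().round(3).tolist(),s["joints"])
cmd(g-.13*M[:,2],M)
E
```

```text
[ 0.4342583  -0.3148674   0.24680055] [[0.352, 0.88, -0.32], [0.636, -0.476, -0.608], [-0.687, 0.011, -0.727]] [-2.46681001e-01  3.98345717e-01  3.45812189e-04  1.39138545e+00
 -7.30757029e-01  1.90812690e+00]
row [0.154, 0.111, -0.042, 0.017, -0.018, 0.008] deg 2.4
```

Call:
arm_command([
  [[0.08,0.05,-0.04,0.017,-0.018,0.008,1],[0.154,0.111,-0.042,0.017,-0.018,0.008,1],[0.154,0.111,-0.042,0.017,-0.018,0.008,1],[0.154,0.111,-0.042,0.017,-0.018,0.008,1],[0.154,0.111,-0.042,0.017,-0.018,0.008,1]],
])

```text
t: 3.35
tcp_pos: [0.5155, -0.2809, 0.2086]
orientation: [0.801, 0.461, -0.331, 0.189]
contact_force: [0.1, 0.4, 0.2]
width: 0.0854
gripper_force: 0.0
```

```bash
python3 - <<'E'
from h import *
np.set_printoptions(precision=4,suppress=True)
M=frame(-120,45);g=np.array([.470,-.361,.116])-.003*M[:,2]
cmd(g-.13*M[:,2],M)
p=arm.read_camera("wrist"); t=arm.read_camera("top"); sc=arm.read_camera("scene")
save(p,"w1.png",None,1.4)
G=np.array([.47,-.361,.09])
V=[]
for q in(p,t,sc):
  L=arm.outline_of(q,"thermometer"); gp=proj(q,G)[0]
  print(gp,[(round(d["confidence"],2),px(0,d["centre"]).round(),d["region"].sum()) for d in L])
  if L:
    d=min(L,key=lambda d:np.hypot(*(px(0,d["centre"])-gp))); V.append((q,d["region"]*1.))
f=lambda v:[place(box(.034,.040,0,.146),v[0],v[1],.006,v[2]),place(cyl(.015,.146,.16),v[0],v[1],.006,0)]
for y0 in(-.5,-.2): print(fit(V,f,[.47,-.361,y0]), fit(V[:1],f,[.47,-.361,y0]))
E
```

```text
row [0.001, 0.001, -0.005, -0.003, -0.002, -0.001] deg 0.3
[281.7011 180.1915] [(0.92, array([442., 125.]), np.int64(6865)), (0.77, array([283., 189.]), np.int64(6818)), (0.6, array([188., 204.]), np.int64(2984))]
[412.4914 256.3842] [(0.74, array([413., 256.]), np.int64(435)), (0.49, array([413., 213.]), np.int64(142))]
[109.775  254.0368] [(0.95, array([ 88., 230.]), np.int64(462)), (0.72, array([111., 256.]), np.int64(1197)), (0.71, array([125., 305.]), np.int64(740))]
(array([ 0.4707, -0.3615, -0.5083]), np.float64(0.09122975584205066)) (array([ 0.4687, -0.3655, -0.522 ]), np.float64(0.044693721218951654))
(array([ 0.4717, -0.3615, -0.4842]), np.float64(0.0913502283697936)) (array([ 0.4682, -0.3652, -0.5449]), np.float64(0.0446761113997165))
```

View pics/w1.png

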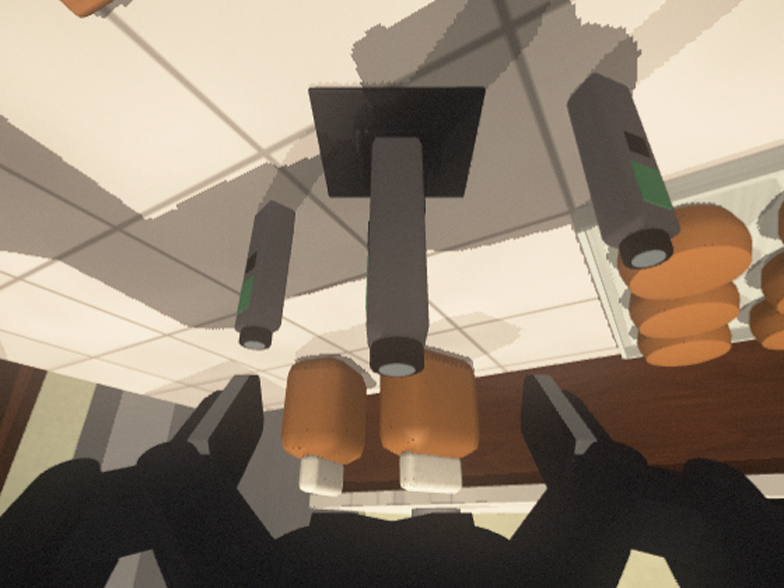

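The wrist view shows the meant thermometer standing centred between the open jaws at about (283,189), with small look-alikes to the right at (442,125) and left at (188,204). Both are clear of the fingers, so I'm advancing along the tool axis.

Call:
arm_command([
  [[0,0,0.05,0,0,0,1],[0,0,0.1,0,0,0,1],[0,0.001,0.15,0,0,0,1],[0,0.001,0.19,0,0,0,1],[0,0.001,0.22,0,0,0,1],[0,0.001,0.24,0,0,0,1],[0,0.001,0.258,0,0,0,1],[0,0.001,0.258,0,0,0,1],[0,0.001,0.258,0,0,0,1]],
])

```text
t: 4.4
tcp_pos: [0.469, -0.3602, 0.1187]
orientation: [0.802, 0.46, -0.331, 0.189]
contact_force: [0.5, 0.1, 0.4]
width: 0.0853
gripper_force: 0.0
```

```bash
python3 - <<'E'
from h import *
np.set_printoptions(precision=4,suppress=True)
p=arm.read_camera("wrist"); save(p,"w2.png",None,1.2)
s=arm.read_state(); print(s["tcp_pos"],s["contact_force"],s["width"])
L=arm.outline_of(p,"thermometer"); 
print([(round(d["confidence"],2),px(0,d["centre"]).round(),d["region"].sum()) for d in L], proj(p,[[.4695,-.363,.116],[.4695,-.363,.166]]))
E
```

```text
[ 0.4695 -0.36    0.1189] [ 0.3375  0.3783 -0.9334] 0.0852135266024782
[(0.91, array([538.,  59.]), np.int64(5286)), (0.79, array([287., 244.]), np.int64(22157)), (0.79, array([140., 238.]), np.int64(6715))] [[284.4165 284.3211]
 [285.1462 414.8952]]
```

View pics/w2.png

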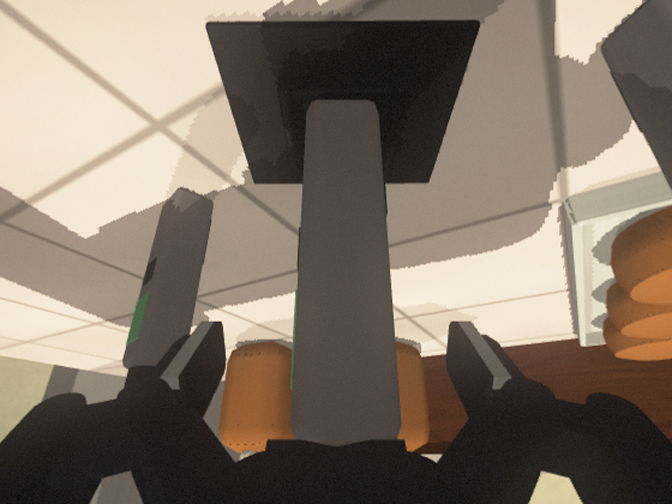

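The bar stands between the pads, about 2.5 mm towards tool +y (bar centre at 346 of 672 against the gap centre at 336). I'll correct that and close.

Call:
arm_command([
  [[0,0.005,0,0,0,0,1],[0,0.005,0,0,0,0,0.8],[0,0.005,0,0,0,0,0.6],[0,0.005,0,0,0,0,0.5],[0,0.005,0,0,0,0,0.3],[0,0.005,0,0,0,0,0],[0,0.005,0,0,0,0,0],[0,0.005,0,0,0,0,0],[0,0.005,0,0,0,0,0],[0,0.005,0,0,0,0,0]],
])

```text
t: 5.33
tcp_pos: [0.4718, -0.3612, 0.1183]
orientation: [0.802, 0.46, -0.331, 0.189]
contact_force: [1.0, 1.2, 3.2]
width: 0.0335
gripper_force: 57.6
```

```bash
python3 - <<'E'
from h import *
s=arm.read_state(); print(s["width"],s["gripper_force"],s["contact_force"],s["tcp_pos"])
A=R.from_quat(s["orientation"]).as_matrix()
cmd(s["tcp_pos"]+np.array([0,0,.10]),A)
E
```

```text
0.033452610412398595 57.583311796188354 [0.96816541 1.16085506 3.21241188] [ 0.47178136 -0.36122561  0.1182581 ]
row [-0.141, -0.0, -0.142, -0.0, -0.0, -0.0] deg 0.0
```

Call:
arm_command([
  [[-0.007,0,-0.007,0,0,0,0],[-0.014,0,-0.014,0,0,0,0],[-0.028,0,-0.028,0,0,0,0],[-0.05,0,-0.05,0,0,0,0],[-0.08,0,-0.08,0,0,0,0],[-0.11,0,-0.11,0,0,0,0],[-0.14,0,-0.14,0,0,0,0],[-0.17,0,-0.17,0,0,0,0],[-0.19,0,-0.19,0,0,0,0],[-0.2,0,-0.2,0,0,0,0]],
])

```text
t: 6.17
tcp_pos: [0.4719, -0.3619, 0.2624]
orientation: [0.802, 0.46, -0.33, 0.19]
contact_force: [0.9, 0.2, -1.8]
width: 0.0333
gripper_force: 57.4
```

```bash
cat >> h.py <<'E'
def lay(c,Laz,half=.020,d=.03,off=.003):
    M=frame(Laz+180,45,-1); L=np.array([np.cos(np.radians(Laz)),np.sin(np.radians(Laz)),0])
    return np.array([c[0],c[1],.014+half])+d*L-off*M[:,2],M
E
python3 - <<'E'
from h import *
s=arm.read_state(); print(s["width"],s["gripper_force"],s["contact_force"],s["tcp_pos"],s["joints"])
g,M=lay((.487,-.118),-96.2); print(g)
H=R.from_matrix(frame(83.8,0,-1)).as_matrix()
cmd(g+[0,0,.19],H); cmd(g+[0,0,.19],M)
E
```

```text
0.0333296912381488 57.40701198577881 [ 0.94431769  0.17119547 -1.75606821] [ 0.4719125  -0.36194728  0.26235272] [-0.30248562  0.51759217  0.21202618  1.48243775 -0.75641482  1.88440571]
[ 0.48353092 -0.14993344  0.03612132]
row [0.319, -0.194, -0.215, -0.103, 0.49, -0.254] deg 50.5
row [0.319, -0.194, -0.215, 0.002, 0.981, -0.297] deg 92.3
```

Call:
arm_command([
  [[0.03,-0.02,-0.02,-0.01,0.05,-0.025,0],[0.06,-0.04,-0.04,-0.02,0.1,-0.05,0],[0.1,-0.06,-0.065,-0.03,0.15,-0.075,0],[0.14,-0.08,-0.09,-0.04,0.2,-0.1,0],[0.18,-0.11,-0.12,-0.05,0.25,-0.13,0],[0.22,-0.14,-0.15,-0.06,0.3,-0.16,0],[0.26,-0.16,-0.18,-0.07,0.36,-0.19,0],[0.29,-0.18,-0.2,-0.085,0.42,-0.22,0],[0.319,-0.194,-0.215,-0.1,0.47,-0.245,0],[0.319,-0.194,-0.215,-0.103,0.49,-0.254,0]],
])

```text
t: 7.0
tcp_pos: [0.4826, -0.1478, 0.2236]
orientation: [0.743, 0.669, 0.002, -0.003]
contact_force: [-0.1, 0.5, -1.7]
width: 0.0337
gripper_force: 57.7
```

```bash
python3 - <<'E'
from h import *
s=arm.read_state(); print(s["width"],s["tcp_pos"],s["joints"])
g,M=lay((.487,-.118),-96.2)
cmd(g+[0,0,.08],M)
E
```

```text
0.03370893546366035 [ 0.48256639 -0.14781583  0.22361174] [-0.300419    0.23077896 -0.07404396  1.26889641  0.00537755  1.37584851]
row [-0.005, 0.003, 0.215, -0.002, 0.496, 0.001] deg 44.7
```

Call:
arm_command([
  [[0,0,0.01,0,0.06,0,0],[0,0,0.03,0,0.12,0,0],[0,0,0.05,0,0.18,0,0],[0,0,0.08,0,0.25,0,0],[-0.002,0.001,0.11,0,0.32,0,0],[-0.003,0.002,0.14,0,0.38,0,0],[-0.004,0.003,0.17,-0.001,0.43,0,0],[-0.005,0.003,0.195,-0.002,0.475,0.001,0],[-0.005,0.003,0.215,-0.002,0.496,0.001,0],[-0.005,0.003,0.215,-0.002,0.496,0.001,0]],
])

```text
t: 7.83
tcp_pos: [0.4825, -0.1524, 0.1131]
orientation: [0.69, 0.615, 0.283, -0.257]
contact_force: [-0.1, -0.5, -2.3]
width: 0.0331
gripper_force: 57.6
```

```bash
python3 - <<'E'
from h import *
np.set_printoptions(precision=4,suppress=True)
s=arm.read_state(); print(s["width"],s["tcp_pos"],s["joints"],s["contact_force"])
g,M=lay((.487,-.118),-96.2)
cmd(g,M)
V=[];L=np.array([np.cos(np.radians(-96.2)),np.sin(np.radians(-96.2)),0])
G=np.array(s["tcp_pos"])-.03*L+.003*M[:,2]
for n in("scene","top"):
  q=arm.read_camera(n); save(q,n+"2.png",None,1.4)
  Ls=arm.outline_of(q,"thermometer"); gp=proj(q,G)[0]
  d=min(Ls,key=lambda d:np.hypot(*(px(0,d["centre"])-gp))); V.append((q,d["region"]*1.)); print(gp,px(0,d["centre"]),d["confidence"])
E
```

```text
0.033068798441537955 [ 0.4825 -0.1524  0.1131] [-0.6667  0.6544  0.0156  1.4191  0.6412  0.8549] [-0.0528 -0.5456 -2.3107]
row [-0.105, 0.002, 0.113, -0.001, 0.001, -0.005] deg 0.5
[204.7739 210.6338] [217.672 206.22 ] 0.97
[327.7509 251.095 ] [329.112 245.91 ] 0.67
```

View pics/scene2.png

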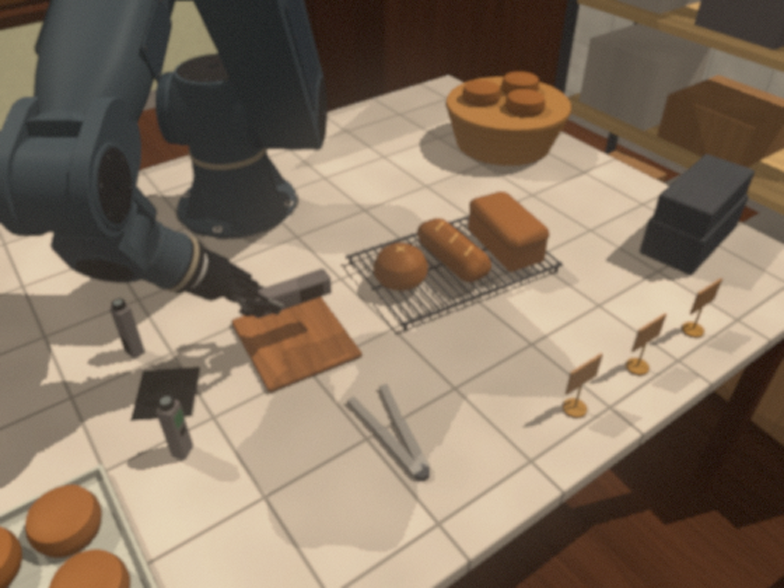

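The bar hangs level over the board, butt towards the loaf at about (225,205) full-resolution, with nothing in the way. I'm descending.

Call:
arm_command([
  [[-0.02,0,0.022,0,0,0,0],[-0.04,0.001,0.044,0,0,-0.002,0],[-0.06,0.001,0.066,0,0,-0.005,0],[-0.075,0.001,0.082,0,0,-0.005,0],[-0.085,0.001,0.093,0,0,-0.005,0],[-0.092,0.002,0.1,0,0,-0.005,0],[-0.097,0.002,0.105,0,0,-0.005,0],[-0.1,0.002,0.108,0,0,-0.005,0],[-0.1,0.002,0.108,0,0,-0.005,0]],
])

```text
t: 8.78
tcp_pos: [0.4852, -0.15, 0.0426]
orientation: [0.687, 0.619, 0.284, -0.253]
contact_force: [-0.1, 0.2, -2.4]
width: 0.0333
gripper_force: 57.7
```

```bash
python3 - <<'E'
from h import *
s=arm.read_state(); print(s["tcp_pos"],s["contact_force"],s["wrist_torque"])
g,M=lay((.487,-.118),-96.2);cmd(g,M)
E
```

```text
[ 0.48524666 -0.14996148  0.04262205] [-0.08450006  0.19925268 -2.43711714] [-0.93238103  0.07391638 -0.04584231]
row [-0.009, -0.003, 0.009, 0.001, 0.004, 0.003] deg 0.4
```

Call:
arm_command([
  [[-0.002,0,0.002,0,0,0,0],[-0.004,0,0.004,0,0,0,0],[-0.005,0,0.005,0,0,0,0],[-0.006,0,0.006,0,0,0,0],[-0.006,0,0.006,0,0,0,0]],
])

```text
t: 9.2
tcp_pos: [0.4852, -0.1499, 0.0383]
orientation: [0.687, 0.619, 0.284, -0.253]
contact_force: [-0.5, 0.8, -2.3]
width: 0.0333
gripper_force: 57.7
```

Call:
arm_command([
  [[-0.001,0,0.001,0,0,0,0],[-0.0015,0,0.0015,0,0,0,0],[-0.002,0,0.002,0,0,0,0],[-0.002,0,0.002,0,0,0,0]],
])

```text
t: 9.53
tcp_pos: [0.4851, -0.1499, 0.0369]
orientation: [0.687, 0.619, 0.284, -0.253]
contact_force: [0.5, -0.4, -1.8]
width: 0.0332
gripper_force: 57.7
```

Not in contact yet, so I'll continue in sub-millimetre steps.

Call:
arm_command([
  [[-0.001,0,0.001,0,0,0,0],[-0.001,0,0.001,0,0,0,0],[-0.001,0,0.001,0,0,0,0]],
])

```text
t: 9.78
tcp_pos: [0.4852, -0.1499, 0.0362]
orientation: [0.687, 0.619, 0.284, -0.253]
contact_force: [0.4, 0.2, -1.4]
width: 0.0333
gripper_force: 57.7
```

Call:
arm_command([
  [[-0.001,0,0.001,0,0,0,0],[-0.001,0,0.001,0,0,0,0],[-0.001,0,0.001,0,0,0,0]],
])

```text
t: 10.03
tcp_pos: [0.4852, -0.1499, 0.0355]
orientation: [0.687, 0.619, 0.284, -0.253]
contact_force: [-0.6, 0.2, -2.3]
width: 0.0336
gripper_force: 57.7
```

Call:
arm_command([
  [[-0.001,0,0.001,0,0,0,0],[-0.001,0,0.001,0,0,0,0],[-0.001,0,0.001,0,0,0,0]],
])

```text
t: 10.28
tcp_pos: [0.4852, -0.1499, 0.0348]
orientation: [0.687, 0.619, 0.284, -0.253]
contact_force: [-0.1, 0.1, -1.9]
width: 0.0332
gripper_force: 57.8
```

Call:
arm_command([
  [[-0.001,0,0.001,0,0,0,0],[-0.001,0,0.001,0,0,0,0],[-0.001,0,0.001,0,0,0,0]],
])

```text
t: 10.53
tcp_pos: [0.4853, -0.1499, 0.0343]
orientation: [0.687, 0.619, 0.284, -0.253]
contact_force: [-1.4, -1.6, 3.0]
width: 0.0331
gripper_force: 58.3
```

Contact is confirmed: vertical force went from -2 N to +3 N. Releasing slowly.

Call:
arm_command([
  [[0,0,0,0,0,0,0.3],[0,0,0,0,0,0,0.4],[0,0,0,0,0,0,0.5],[0,0,0,0,0,0,0.7],[0,0,0,0,0,0,0.9],[0,0,0,0,0,0,1],[0,0,0,0,0,0,1],[0,0,0,0,0,0,1],[0,0,0,0,0,0,1]],
])

```text
t: 11.28
tcp_pos: [0.4852, -0.1499, 0.0341]
orientation: [0.687, 0.619, 0.284, -0.253]
contact_force: [-0.5, -1.3, -0.7]
width: 0.0856
gripper_force: 0.0
```

Call:
arm_command([
  [[0,0,-0.02,0,0,0,1],[0,0,-0.05,0,0,0,1],[0,0,-0.09,0,0,0,1],[0,0,-0.14,0,0,0,1],[0,0,-0.19,0,0,0,1],[0,0,-0.24,0,0,0,1],[0,0,-0.29,0,0,0,1],[0,0,-0.34,0,0,0,1],[0,0,-0.36,0,0,0,1]],
])

```text
t: 12.03
tcp_pos: [0.4711, -0.2779, 0.164]
orientation: [0.688, 0.619, 0.284, -0.251]
contact_force: [-0.9, -0.7, -0.2]
width: 0.0854
gripper_force: 0.0
```

```bash
cat >> h.py <<'E'
def lying(v,half=.02,zb=.014):
    """v=x,y of middle, azimuth of lens; lying bar points"""
    L=np.array([np.cos(v[2]),np.sin(v[2]),0]);N=np.array([-L[1],L[0],0]);c=np.array([v[0],v[1],zb+half])
    B=[];
    b=box(2*(.037-half),2*half,-.08,.066); B.append(c+b[:,2:]*L+b[:,:1]*N+b[:,1:2]*[0,0,1])
    k=cyl(.015,.066,.08); B.append(c+k[:,2:]*L+k[:,:1]*N+k[:,1:2]*[0,0,1]); return B
def see(x0,names=("scene","top"),tag=None):
    V=[]
    for n in names:
        q=arm.read_camera(n); gp=proj(q,[x0[0],x0[1],.034])[0]
        if tag: save(q,n+tag+".png",None,1.4)
        Ls=arm.outline_of(q,"thermometer")
        if not Ls: print(n,"none"); continue
        d=min(Ls,key=lambda d:np.hypot(*(px(0,d["centre"])-gp))); print(n,gp.round(),px(0,d["centre"]).round(),round(d["confidence"],2),d["region"].sum()); V.append((q,d["region"]*1.))
    for h in(.02,.017): r=fit(V,lambda v:lying(v,h),x0); print(h,r[0],np.degrees(r[0][2]),r[1])
    for w in V: print("single",fit([w],lambda v:lying(v,.02),x0))
E
python3 - <<'E'
from h import *
np.set_printoptions(precision=4,suppress=True)
s=arm.read_state(); print(s["tcp_pos"],s["joints"],s["contact_force"])
see([.487,-.118,np.radians(-96.2)],("scene","top","wrist"),"3")
E
```

```text
[ 0.4711 -0.2779  0.164 ] [-0.8269  0.798   0.4062  1.7521  0.5597  0.6796] [-0.9316 -0.6512 -0.1633]
scene [209. 233.] [210. 232.] 0.59 1117
top [324. 255.] [323. 253.] 0.81 685
wrist [279. 165.] [279. 171.] 0.74 4874
0.02 [ 0.4873 -0.1192 -1.6834] -96.45322495271353 0.09861303810484179
0.017 [ 0.4874 -0.1181 -1.666 ] -95.45307491249089 0.15896579329230975
single (array([ 0.4875, -0.1212, -1.665 ]), np.float64(0.12371489005853709))
single (array([ 0.4878, -0.1184, -1.6694]), np.float64(0.10670157924883394))
single (array([ 0.4874, -0.1188, -1.6827]), np.float64(0.05802766449239405))
```

View pics/wrist3.png

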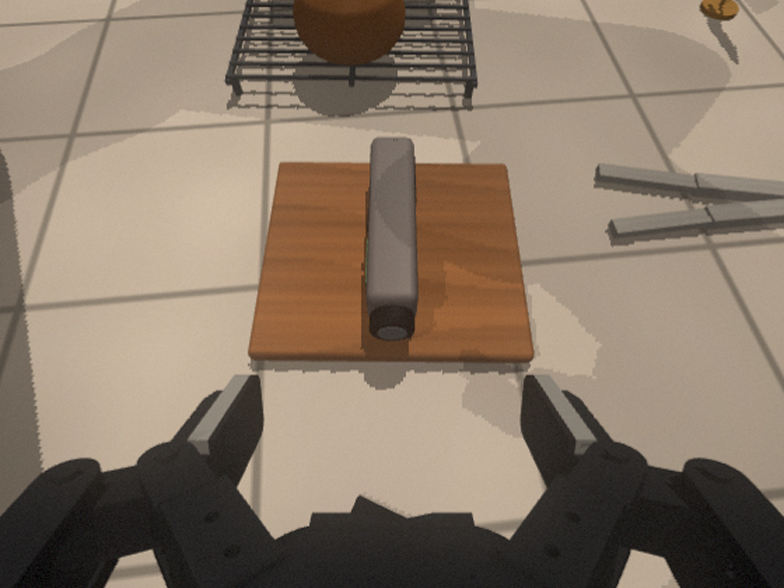

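The thermometer rests on the board at (.487,-.119), lens end at wrist pixel (279,235) and butt towards the loaf. Next is the handle-end grasp.

```bash
cat >> h.py <<'E'
def g2(c,Laz,off=.004):
    M=frame(Laz,45,1); L=np.array([np.cos(np.radians(Laz)),np.sin(np.radians(Laz)),0])
    return np.array([c[0],c[1],.034])-.03*L-off*M[:,2],M
E
python3 - <<'E'
from h import *
cmd([.488,-.12,.25],frame(83.6,0,-1))
g,M=g2((.4873,-.119),-96.4); print(g, g-.1*M[:,2])
E
```

```text
row [0.346, 0.002, 0.093, 0.001, -0.497, 0.005] deg 44.7
[ 0.49095935 -0.08637616  0.03682843] [ 0.49884139 -0.01610616  0.10753911]
```

Call:
arm_command([
  [[0.03,0,-0.01,0,-0.05,0,1],[0.07,0,-0.01,0,-0.1,0,1],[0.11,0,0,0,-0.16,0,1],[0.15,0,0.01,0,-0.22,0,1],[0.2,0,0.03,0,-0.28,0,1],[0.25,0.001,0.05,0,-0.35,0.002,1],[0.3,0.002,0.07,0,-0.41,0.005,1],[0.346,0.002,0.093,0.001,-0.46,0.005,1],[0.346,0.002,0.093,0.001,-0.497,0.005,1],[0.346,0.002,0.093,0.001,-0.497,0.005,1]],
])

```text
t: 13.17
tcp_pos: [0.4884, -0.1179, 0.2512]
orientation: [0.744, 0.668, -0.001, 0.002]
contact_force: [-0.7, 0.5, -0.6]
width: 0.0855
gripper_force: 0.0
```

Call:
arm_command([
  [[0.03,0,0,0,-0.06,0,1],[0.06,0,0.02,0,-0.12,0,1],[0.09,0,0.05,0,-0.18,0,1],[0.12,0,0.08,0,-0.24,0,1],[0.15,0,0.11,0,-0.3,0,1],[0.18,-0.001,0.15,0,-0.36,0,1],[0.2,-0.002,0.19,0,-0.42,0,1],[0.209,-0.002,0.23,0,-0.47,0,1],[0.209,-0.002,0.26,0,-0.5,0,1],[0.209,-0.002,0.27,0,-0.5,0,1]],
])

```text
t: 14.0
tcp_pos: [0.4968, -0.0169, 0.1112]
orientation: [0.687, 0.616, -0.29, 0.254]
contact_force: [-0.3, 0.2, -0.6]
width: 0.0856
gripper_force: 0.0
```

```bash
python3 - <<'E'
from h import *
np.set_printoptions(precision=4,suppress=True)
s=arm.read_state(); print(s["tcp_pos"],s["joints"],s["contact_force"])
g,M=g2((.4873,-.119),-96.4); cmd(g-.1*M[:,2],M);cmd(g,M)
see([.487,-.118,np.radians(-96.2)],("wrist",),"4")
E
```

```text
[ 0.4968 -0.0169  0.1112] [ 0.3554  0.59   -0.1008  1.3129 -0.684   2.1902] [-0.3265  0.2189 -0.5913]
row [0.007, 0.004, 0.004, -0.004, 0.003, 0.004] deg 0.6
row [0.007, 0.005, 0.204, -0.004, 0.003, 0.004] deg 0.6
wrist [283. 227.] [283. 206.] 0.7 5666
0.02 [ 0.4873 -0.1237 -1.6747] -95.95431054997704 0.06140952856281323
0.017 [ 0.4866 -0.1237 -1.7099] -97.97154375655472 0.15977526611986437
single (array([ 0.4873, -0.1237, -1.6747]), np.float64(0.06140952856281323))
```

View pics/wrist4.png

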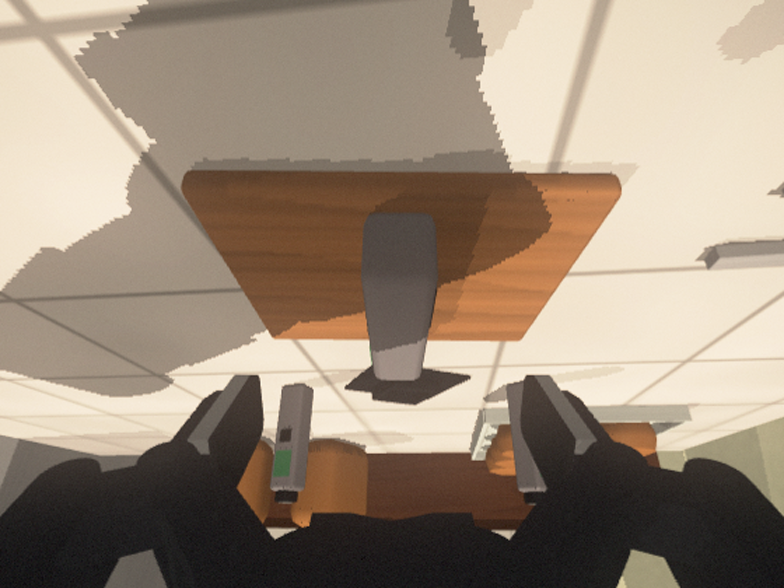

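The butt faces the jaws at about (286,175), centred, and the board is clear. Advancing and closing.

Call:
arm_command([
  [[0.002,0.002,0.04,-0.004,0.003,0.004,1],[0.004,0.005,0.08,-0.004,0.003,0.004,1],[0.004,0.005,0.12,-0.004,0.003,0.004,1],[0.004,0.005,0.15,-0.004,0.003,0.004,1],[0.004,0.005,0.175,-0.004,0.003,0.004,1],[0.004,0.005,0.19,-0.004,0.003,0.004,1],[0.004,0.005,0.2,-0.004,0.003,0.004,1],[0.004,0.005,0.207,-0.004,0.003,0.004,1],[0.004,0.005,0.207,-0.004,0.003,0.004,1],[0.004,0.005,0.207,-0.004,0.003,0.004,1]],
])

```text
t: 14.93
tcp_pos: [0.4938, -0.0887, 0.0415]
orientation: [0.691, 0.615, -0.281, 0.257]
contact_force: [-0.7, 0.1, 0.0]
width: 0.0854
gripper_force: 0.0
```

Call:
arm_command([
  [[0,0,0,0,0,0,0.8],[0,0,0,0,0,0,0.6],[0,0,0,0,0,0,0.5],[0,0,0,0,0,0,0.3],[0,0,0,0,0,0,0],[0,0,0,0,0,0,0],[0,0,0,0,0,0,0],[0,0,0,0,0,0,0]],
])

```text
t: 15.6
tcp_pos: [0.4936, -0.0886, 0.0413]
orientation: [0.691, 0.615, -0.281, 0.257]
contact_force: [-0.6, 3.3, 5.9]
width: 0.0335
gripper_force: 60.1
```

```bash
python3 - <<'E'
from h import *
s=arm.read_state(); print(s["tcp_pos"],s["contact_force"],s["width"])
cmd(s["tcp_pos"]+np.array([0,-.02,.2]),R.from_quat(s["orientation"]).as_matrix())
E
```

```text
[ 0.49359226 -0.08864364  0.04125603] [-0.63093983  3.2713239   5.86181748] 0.033518069468220196
row [-0.31, 0.008, -0.256, 0.0, 0.0, 0.0] deg 0.0
```

Gripped at 33.5 mm opening with 60 N, about 55 mm from the butt. Lifting slowly.

Call:
arm_command([
  [[-0.008,0,-0.006,0,0,0,0],[-0.02,0,-0.016,0,0,0,0],[-0.04,0.001,-0.033,0,0,0,0],[-0.08,0.002,-0.066,0,0,0,0],[-0.12,0.003,-0.1,0,0,0,0],[-0.17,0.004,-0.14,0,0,0,0],[-0.22,0.006,-0.18,0,0,0,0],[-0.27,0.007,-0.22,0,0,0,0],[-0.3,0.008,-0.25,0,0,0,0],[-0.31,0.008,-0.256,0,0,0,0]],
])

```text
t: 16.43
tcp_pos: [0.4942, -0.1089, 0.245]
orientation: [0.692, 0.614, -0.279, 0.258]
contact_force: [1.0, 0.7, -1.3]
width: 0.0335
gripper_force: 59.9
```

```bash
python3 - <<'E'
from h import *
s=arm.read_state(); print(s["tcp_pos"],s["contact_force"],s["width"],s["joints"])
h=-96.4
cmd([.485,-.06,.31],frame(h,0,1))
E
```

```text
[ 0.49422978 -0.10889874  0.24499901] [ 0.99426425  0.6878017  -1.33268849] 0.0335216390936143 [ 0.19208309  0.37495614 -0.0564919   1.4158684  -0.73956504  1.98900604]
row [-0.024, -0.028, -0.16, 0.008, 0.497, -0.004] deg 44.7
```

Call:
arm_command([
  [[-0.002,-0.002,-0.016,0,0.05,0,0],[-0.005,-0.005,-0.032,0,0.1,0,0],[-0.008,-0.008,-0.05,0,0.15,0,0],[-0.01,-0.012,-0.07,0.002,0.21,0,0],[-0.013,-0.016,-0.09,0.003,0.27,-0.001,0],[-0.016,-0.02,-0.11,0.005,0.33,-0.002,0],[-0.019,-0.024,-0.13,0.006,0.39,-0.003,0],[-0.022,-0.027,-0.15,0.008,0.44,-0.004,0],[-0.024,-0.028,-0.16,0.008,0.48,-0.004,0],[-0.024,-0.028,-0.16,0.008,0.497,-0.004,0]],
])

```text
t: 17.27
tcp_pos: [0.4843, -0.06, 0.307]
orientation: [0.746, 0.666, -0.0, -0.002]
contact_force: [0.4, -0.4, -2.3]
width: 0.0331
gripper_force: 59.7
```

```bash
python3 - <<'E'
from h import *
s=arm.read_state(); print(s["tcp_pos"],s["contact_force"],s["width"],s["joints"])
h=-96.4
cmd([.473,.0,.31],frame(h+180,45,-1))
E
```

```text
[ 0.48425792 -0.06000755  0.30698031] [ 0.37151054 -0.39626247 -2.31204281] 0.033106179549483146 [-0.12508413  0.18971212  0.08408598  1.46858569  0.00293513  1.55806529]
row [0.117, -0.036, -0.006, -0.002, 0.498, -0.001] deg 44.8
```

Call:
arm_command([
  [[0.01,-0.004,0,0,0.05,0,0],[0.02,-0.008,0,0,0.1,0,0],[0.035,-0.012,0,0,0.15,0,0],[0.05,-0.016,-0.002,0,0.21,0,0],[0.065,-0.02,-0.003,0,0.27,0,0],[0.08,-0.025,-0.004,0,0.33,0,0],[0.095,-0.03,-0.005,0,0.39,0,0],[0.11,-0.034,-0.006,-0.002,0.44,0,0],[0.117,-0.036,-0.006,-0.002,0.48,-0.001,0],[0.117,-0.036,-0.006,-0.002,0.498,-0.001,0],[0.117,-0.036,-0.006,-0.002,0.498,-0.001,0]],
])

```text
schema error: expected 1 to 10 rows
```

Call:
arm_command([
  [[0.117,-0.036,-0.006,-0.002,0.498,-0.001,0]],
])

```text
t: 17.35
tcp_pos: [0.4772, -0.0211, 0.3076]
orientation: [0.745, 0.665, 0.044, -0.042]
contact_force: [1.0, 1.6, -3.2]
width: 0.0332
gripper_force: 59.9
```

The 11-row call was refused and only one row ran, so I'm recomputing.

```bash
python3 - <<'E'
from h import *
s=arm.read_state(); print(s["tcp_pos"],s["joints"])
cmd([.473,.0,.31],frame(-96.4+180,45,-1))
E
```

```text
[ 0.47717304 -0.02112234  0.30755726] [-0.12074275  0.16640675  0.05155432  1.46116692  0.12256632  1.56350717]
row [0.041, -0.013, 0.0, -0.002, 0.422, -0.002] deg 38.0
```

Call:
arm_command([
  [[0.006,-0.002,0,0,0.05,0,0],[0.012,-0.004,0,0,0.1,0,0],[0.018,-0.006,0,0,0.15,0,0],[0.024,-0.008,0,0,0.21,0,0],[0.03,-0.01,0,0,0.27,0,0],[0.036,-0.012,0,-0.001,0.33,0,0],[0.041,-0.013,0,-0.002,0.38,-0.001,0],[0.041,-0.013,0,-0.002,0.41,-0.002,0],[0.041,-0.013,0,-0.002,0.422,-0.002,0],[0.041,-0.013,0,-0.002,0.422,-0.002,0]],
])

```text
t: 18.18
tcp_pos: [0.472, 0.0017, 0.3097]
orientation: [0.688, 0.615, 0.285, -0.257]
contact_force: [0.9, -0.4, -2.3]
width: 0.0334
gripper_force: 60.2
```

```bash
cat >> h.py <<'E'
def held(v,axis,yaw):
    """v=x,y,z of lens face; axis: direction butt->lens"""
    z=np.array(axis)/np.linalg.norm(axis); yv=np.array([np.cos(yaw),np.sin(yaw),0]); yv-=z*(yv@z); yv/=np.linalg.norm(yv); x=np.cross(yv,z)
    out=[]
    for b in(box(.040,.034,-.16,-.014),cyl(.015,-.014,0)): out.append(np.array(v)+b[:,:1]*x+b[:,1:2]*yv+b[:,2:]*z)
    return out
def seeheld(off=.0103,dl=.105,tag=None):
    s=arm.read_state();M=R.from_quat(s["orientation"]).as_matrix();L=(M[:,2]-M[:,0])/2**.5
    pred=s["tcp_pos"]+off*M[:,2]+dl*L; yaw=np.arctan2(M[1,1],M[0,1]); print("tcp",s["tcp_pos"],"L",L,"pred lens",pred)
    V=[]
    for n in("scene","top"):
        q=arm.read_camera(n); gp=proj(q,pred-.05*L)[0]
        if tag: save(q,n+tag+".png",None,1.4)
        Ls=arm.outline_of(q,"thermometer")
        if not Ls: print(n,"none"); continue
        d=min(Ls,key=lambda d:np.hypot(*(px(0,d["centre"])-gp))); print(n,gp.round(),px(0,d["centre"]).round(),round(d["confidence"],2),d["region"].sum())
        ys,xs=np.where(d["region"]);print(" rows",ys.min(),ys.max(),"cols",xs.min(),xs.max(),"pred lens px",proj(q,pred)[0])
E
python3 - <<'E'
from h import *
np.set_printoptions(precision=4,suppress=True)
seeheld(tag="5")
s=arm.read_state();print(s["joints"],s["width"])
f=-96.4;h=np.array([np.cos(np.radians(f)),np.sin(np.radians(f))])
cmd([*(np.array([.473,.133])+.0073*h),.32],frame(f+180,45,-1))
E
```

```text
tcp [0.472  0.0017 0.3097] L [-0.0023  0.0026 -1.    ] pred lens [0.4726 0.0092 0.1974]
scene [244. 144.] [244. 136.] 0.65 986
 rows 99 163 cols 231 253 pred lens px [244.8779 161.0741]
top [281. 249.] [280. 245.] 0.77 321
 rows 235 256 cols 272 290 pred lens px [280.4523 251.9104]
[-0.4326  0.2965 -0.0035  1.5779  0.7353  1.1277] 0.03344200900621163
row [0.186, -0.027, 0.161, -0.001, -0.0, 0.002] deg 0.2
```

View pics/scene5.png

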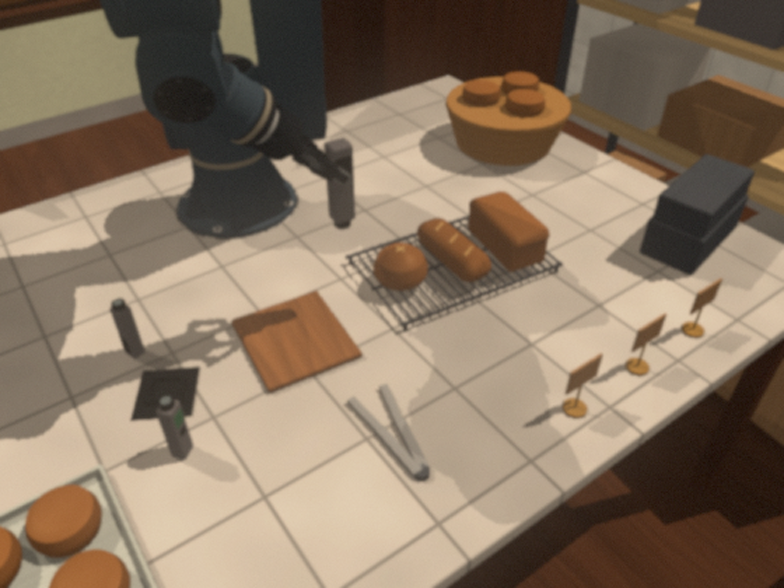

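It hangs lens-down, the lens at scene (244,161) matching the prediction within 2 px. Moving over the crown at height.

Call:
arm_command([
  [[0.01,-0.002,0.01,0,0,0,0],[0.03,-0.005,0.025,0,0,0,0],[0.055,-0.01,0.05,0,0,0,0],[0.085,-0.015,0.075,0,0,0,0],[0.115,-0.019,0.1,0,0,0,0],[0.145,-0.023,0.125,0,0,0,0],[0.168,-0.025,0.145,0,0,0.001,0],[0.18,-0.027,0.156,-0.001,0,0.002,0],[0.186,-0.027,0.161,-0.001,0,0.002,0],[0.186,-0.027,0.161,-0.001,0,0.002,0]],
])

```text
t: 19.22
tcp_pos: [0.472, 0.1267, 0.3205]
orientation: [0.688, 0.616, 0.286, -0.256]
contact_force: [0.3, 0.2, -2.0]
width: 0.0337
gripper_force: 60.3
```

```bash
python3 - <<'E'
from h import *
np.set_printoptions(precision=4,suppress=True)
seeheld(tag="6")
s=arm.read_state();print(s["joints"],s["width"])
f=-96.4;h=np.array([np.cos(np.radians(f)),np.sin(np.radians(f))])
cmd([*(np.array([.473,.133])+.0073*h),.265],frame(f+180,45,-1))
sc=arm.read_camera("scene");tp=arm.read_camera("top")
for q in(sc,tp): print("crown proj",proj(q,[[.473,.133,.093],[.473,.133,.153]]))
c=cv2.resize(sc["frame"][80:230,210:350,::-1],(400,428)); d=cv2.resize(tp["frame"][190:310,180:292,::-1],(400,428))
cv2.imwrite("pics/c6.png",np.hstack([c,d]))
E
```

```text
tcp [0.472  0.1267 0.3205] L [ 0.0003  0.0015 -1.    ] pred lens [0.4728 0.1341 0.2082]
scene [286. 124.] [287. 114.] 0.81 916
 rows 80 143 cols 276 295 pred lens px [285.8754 141.2643]
top [228. 249.] [226. 243.] 0.9 314
 rows 235 251 cols 215 236 pred lens px [230.6253 251.7748]
[-0.1871  0.1493 -0.1541  1.3422  0.7842  1.4669] 0.03338171075157229
row [-0.077, -0.001, 0.078, 0.0, -0.001, -0.001] deg 0.2
crown proj [[285.2714 177.5106]
 [285.4172 159.2419]]
crown proj [[235.4245 257.9661]
 [233.2621 254.8574]]
```

View pics/c6.png

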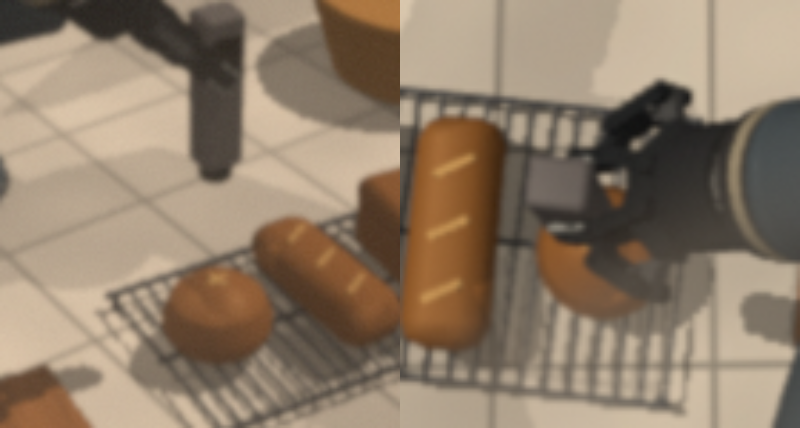

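In the scene crop the cross is at (286,178), which matches the projected crown (285,178). The lens sits straight above it. Lowering 55 mm and holding.

Call:
arm_command([
  [[-0.006,0,0.006,0,0,0,0],[-0.015,0,0.015,0,0,0,0],[-0.027,0,0.027,0,0,0,0],[-0.04,0,0.04,0,0,0,0],[-0.053,0,0.053,0,0,0,0],[-0.064,-0.001,0.064,0,0,0,0],[-0.072,-0.001,0.072,0,0,0,0],[-0.076,-0.001,0.077,0,0,0,0],[-0.077,-0.001,0.078,0,0,0,0],[-0.077,-0.001,0.078,0,0,0,0]],
])

```text
t: 20.35
tcp_pos: [0.4719, 0.1262, 0.2651]
orientation: [0.689, 0.615, 0.286, -0.256]
contact_force: [-0.0, 0.5, -2.0]
width: 0.0335
gripper_force: 60.3
```

Call:
arm_command([
  [[0,0,0,0,0,0,0],[0,0,0,0,0,0,0],[0,0,0,0,0,0,0],[0,0,0,0,0,0,0],[0,0,0,0,0,0,0],[0,0,0,0,0,0,0],[0,0,0,0,0,0,0],[0,0,0,0,0,0,0],[0,0,0,0,0,0,0],[0,0,0,0,0,0,0]],
])

```text
t: 21.18
tcp_pos: [0.4719, 0.1261, 0.2651]
orientation: [0.689, 0.615, 0.286, -0.256]
contact_force: [-0.7, 0.5, -2.0]
width: 0.0332
gripper_force: 60.3
```

```bash
python3 - <<'E'
from h import *
np.set_printoptions(precision=4,suppress=True)
seeheld()
E
```

```text
tcp [0.4719 0.1261 0.2651] L [-0.0009  0.0019 -1.    ] pred lens [0.4726 0.1335 0.1528]
scene [286. 143.] [286. 137.] 0.59 858
 rows 101 161 cols 275 295 pred lens px [285.4943 159.153 ]
top [231. 252.] [225. 248.] 0.91 324
 rows 238 256 cols 218 239 pred lens px [233.0612 255.0168]
```

Call:
arm_command([
  [[0,0,0,0,0,0,0],[0,0,0,0,0,0,0],[0,0,0,0,0,0,0],[0,0,0,0,0,0,0],[0,0,0,0,0,0,0],[0,0,0,0,0,0,0],[0,0,0,0,0,0,0],[0,0,0,0,0,0,0],[0,0,0,0,0,0,0],[0,0,0,0,0,0,0]],
])

```text
t: 22.22
tcp_pos: [0.4719, 0.1261, 0.2651]
orientation: [0.689, 0.615, 0.286, -0.256]
contact_force: [0.2, -0.1, -2.8]
width: 0.0334
gripper_force: 60.3
```

Call:
arm_command([
  [[0,0,0,0,0,0,0],[0,0,0,0,0,0,0],[0,0,0,0,0,0,0],[0,0,0,0,0,0,0],[0,0,0,0,0,0,0],[0,0,0,0,0,0,0],[0,0,0,0,0,0,0],[0,0,0,0,0,0,0],[0,0,0,0,0,0,0],[0,0,0,0,0,0,0]],
])

```text
t: 23.05
tcp_pos: [0.4719, 0.1261, 0.2651]
orientation: [0.689, 0.615, 0.286, -0.256]
contact_force: [-0.1, -1.1, -2.2]
width: 0.0332
gripper_force: 60.3
```

Call:
arm_command([
  [[0.01,0,-0.01,0,0,0,0],[0.02,0,-0.02,0,0,0,0],[0.035,0,-0.035,0,0,0,0],[0.05,0,-0.05,0,0,0,0],[0.065,0,-0.065,0,0,0,0],[0.075,0,-0.075,0,0,0,0],[0.08,0,-0.08,0,0,0,0],[0.08,0,-0.08,0,0,0,0]],
])

```text
t: 23.72
tcp_pos: [0.4722, 0.126, 0.3225]
orientation: [0.689, 0.615, 0.286, -0.255]
contact_force: [0.3, -0.2, -1.7]
width: 0.0332
gripper_force: 60.3
```

```bash
python3 - <<'E'
from h import *
s=arm.read_state();print(s["tcp_pos"],s["joints"])
cmd([.485,-.06,.32],frame(-96.4+180,45,-1))
E
```

```text
[0.47223413 0.12595901 0.32254815] [-0.18566416  0.14665477 -0.15039019  1.34608835  0.78457574  1.46827576]
row [-0.262, 0.067, -0.256, 0.001, -0.001, -0.001] deg 0.1
```

Call:
arm_command([
  [[-0.015,0.004,-0.015,0,0,0,0],[-0.04,0.01,-0.04,0,0,0,0],[-0.075,0.02,-0.075,0,0,0,0],[-0.115,0.03,-0.115,0,0,0,0],[-0.155,0.04,-0.155,0,0,0,0],[-0.195,0.05,-0.19,0,0,0,0],[-0.23,0.06,-0.225,0,0,0,0],[-0.252,0.065,-0.246,0,0,0,0],[-0.262,0.067,-0.256,0,0,0,0],[-0.262,0.067,-0.256,0,0,0,0]],
])

```text
t: 24.55
tcp_pos: [0.4847, -0.0609, 0.3184]
orientation: [0.69, 0.614, 0.286, -0.256]
contact_force: [0.3, 1.2, -1.6]
width: 0.0333
gripper_force: 60.4
```

```bash
python3 - <<'E'
from h import *
s=arm.read_state();print(s["tcp_pos"],s["joints"])
cmd([.49,-.08,.28],frame(-96.4,0,1))
E
```

```text
[ 0.48471718 -0.06086295  0.31840842] [-0.53167514  0.4026212   0.15450149  1.71077908  0.70401833  1.01070449]
row [-0.08, 0.015, 0.028, -0.001, -0.501, -0.002] deg 45.1
```

Call:
arm_command([
  [[-0.008,0.002,0,0,-0.05,0,0],[-0.016,0.003,0,0,-0.1,0,0],[-0.024,0.005,0,0,-0.16,0,0],[-0.032,0.006,0,0,-0.22,0,0],[-0.042,0.008,0.003,0,-0.28,0,0],[-0.052,0.01,0.008,0,-0.34,-0.001,0],[-0.062,0.012,0.014,0,-0.4,-0.001,0],[-0.072,0.014,0.02,0,-0.45,-0.002,0],[-0.08,0.015,0.025,-0.001,-0.49,-0.002,0],[-0.08,0.015,0.028,-0.001,-0.501,-0.002,0]],
])

```text
t: 25.38
tcp_pos: [0.4896, -0.0768, 0.2808]
orientation: [0.744, 0.668, -0.0, 0.002]
contact_force: [0.1, 0.2, -2.3]
width: 0.0334
gripper_force: 60.2
```

Call:
arm_command([
  [[0,0,0.01,0,-0.05,0,0],[-0.002,0.001,0.03,0,-0.1,0,0],[-0.004,0.002,0.06,0,-0.16,0,0],[-0.006,0.003,0.1,0,-0.22,0,0],[-0.008,0.004,0.14,0,-0.28,0,0],[-0.01,0.005,0.19,0,-0.34,0,0],[-0.012,0.007,0.24,0,-0.4,0,0],[-0.014,0.008,0.29,0,-0.45,0,0],[-0.016,0.009,0.33,0,-0.49,0,0],[-0.016,0.009,0.35,0,-0.5,0,0]],
])

```text
t: 26.22
tcp_pos: [0.492, -0.0862, 0.1025]
orientation: [0.687, 0.617, -0.287, 0.255]
contact_force: [-0.1, 0.2, -2.7]
width: 0.0333
gripper_force: 60.2
```

Call:
arm_command([
  [[0,0,0,0,0,0,0],[0,0,0,0,0,0,0]],
])

```text
t: 26.38
tcp_pos: [0.4938, -0.087, 0.1063]
orientation: [0.689, 0.616, -0.284, 0.255]
contact_force: [0.7, 0.5, -2.0]
width: 0.0329
gripper_force: 60.2
```

```bash
python3 - <<'E'
from h import *
s=arm.read_state();print(s["tcp_pos"],s["joints"],s["contact_force"])
# go back to the orientation at which it was grasped while lying flat
Mg=R.from_quat([0.691,0.615,-0.281,0.257]).as_matrix()
cmd([.4936,-.0886,.0475],Mg); cmd([.4936,-.0886,.0413],Mg)
E
```

```text
[ 0.49378232 -0.08696205  0.10629282] [ 0.23236625  0.516837   -0.22152359  1.15479932 -0.72643819  2.03807168] [ 0.70516904  0.51237158 -1.99630315]
row [0.081, -0.0, 0.086, -0.003, 0.001, 0.004] deg 0.5
row [0.089, -0.0, 0.094, -0.003, 0.001, 0.004] deg 0.5
```

Call:
arm_command([
  [[0.01,0,0.011,0,0,0,0],[0.025,0,0.027,0,0,0,0],[0.04,0,0.043,-0.001,0,0.002,0],[0.055,0,0.058,-0.002,0,0.003,0],[0.066,0,0.07,-0.003,0.001,0.004,0],[0.074,0,0.079,-0.003,0.001,0.004,0],[0.079,0,0.084,-0.003,0.001,0.004,0],[0.081,0,0.086,-0.003,0.001,0.004,0],[0.081,0,0.086,-0.003,0.001,0.004,0],[0.081,0,0.086,-0.003,0.001,0.004,0]],
])

```text
t: 27.22
tcp_pos: [0.4938, -0.089, 0.0472]
orientation: [0.69, 0.615, -0.282, 0.258]
contact_force: [-0.0, -0.2, -1.2]
width: 0.0334
gripper_force: 60.2
```

Call:
arm_command([
  [[0.001,0,0.001,0,0,0,0],[0.003,0,0.003,0,0,0,0],[0.004,0,0.004,0,0,0,0],[0.005,0,0.005,0,0,0,0],[0.005,0,0.005,0,0,0,0]],
])

```text
t: 27.63
tcp_pos: [0.4936, -0.089, 0.0433]
orientation: [0.69, 0.615, -0.282, 0.258]
contact_force: [-0.2, -0.5, -1.1]
width: 0.0336
gripper_force: 60.2
```

Call:
arm_command([
  [[0.001,0,0.001,0,0,0,0],[0.001,0,0.001,0,0,0,0],[0.001,0,0.001,0,0,0,0]],
])

```text
t: 27.88
tcp_pos: [0.4936, -0.089, 0.0427]
orientation: [0.69, 0.615, -0.282, 0.258]
contact_force: [0.0, 0.2, -2.6]
width: 0.0331
gripper_force: 60.2
```

Call:
arm_command([
  [[0.001,0,0.001,0,0,0,0],[0.001,0,0.001,0,0,0,0],[0.001,0,0.001,0,0,0,0]],
])

```text
t: 28.13
tcp_pos: [0.4937, -0.089, 0.042]
orientation: [0.69, 0.615, -0.282, 0.258]
contact_force: [0.4, 0.1, -2.0]
width: 0.0331
gripper_force: 60.2
```

Call:
arm_command([
  [[0.001,0,0.001,0,0,0,0],[0.001,0,0.001,0,0,0,0],[0.001,0,0.001,0,0,0,0]],
])

```text
t: 28.38
tcp_pos: [0.4938, -0.089, 0.0413]
orientation: [0.69, 0.615, -0.282, 0.258]
contact_force: [0.5, 0.1, -1.1]
width: 0.0332
gripper_force: 60.4
```

Call:
arm_command([
  [[0.0005,0,0.0005,0,0,0,0],[0.0005,0,0.0005,0,0,0,0],[0.0005,0,0.0005,0,0,0,0]],
])

```text
t: 28.63
tcp_pos: [0.4938, -0.089, 0.0413]
orientation: [0.69, 0.615, -0.282, 0.258]
contact_force: [-1.0, 1.4, 5.7]
width: 0.0335
gripper_force: 61.0
```

Contact at the same height as before (+5.7 N). Releasing and backing away along the tool axis.

Call:
arm_command([
  [[0,0,0,0,0,0,0.3],[0,0,0,0,0,0,0.4],[0,0,0,0,0,0,0.5],[0,0,0,0,0,0,0.7],[0,0,0,0,0,0,0.9],[0,0,0,0,0,0,1],[0,0,0,0,0,0,1],[0,0,0,0,0,0,1],[0,0,0,0,0,0,1]],
])

```text
t: 29.38
tcp_pos: [0.4937, -0.089, 0.0409]
orientation: [0.69, 0.615, -0.282, 0.258]
contact_force: [1.0, -0.4, -0.2]
width: 0.0852
gripper_force: 0.0
```

Call:
arm_command([
  [[0,0,-0.02,0,0,0,1],[0,0,-0.05,0,0,0,1],[0,0,-0.08,0,0,0,1],[-0.02,0,-0.12,0,0,0,1],[-0.06,0,-0.16,0,0,0,1],[-0.1,0,-0.2,0,0,0,1],[-0.14,0,-0.23,0,0,0,1],[-0.18,0,-0.26,0,0,0,1],[-0.2,0,-0.28,0,0,0,1],[-0.2,0,-0.28,0,0,0,1]],
])

```text
t: 30.22
tcp_pos: [0.4962, -0.0609, 0.2135]
orientation: [0.691, 0.614, -0.28, 0.259]
contact_force: [-0.0, -0.4, -1.0]
width: 0.085
gripper_force: 0.0
```

```bash
python3 - <<'E'
from h import *
np.set_printoptions(precision=4,suppress=True)
s=arm.read_state();print(s["tcp_pos"],s["contact_force"],s["width"])
see([.487,-.118,np.radians(-96.2)],("scene","top","wrist"),"7")
E
```

```text
[ 0.4962 -0.0609  0.2135] [-0.0027 -0.4239 -0.9539] 0.08504425404452522
scene [209. 233.] [208. 234.] 0.85 1065
top [324. 255.] [325. 257.] 0.84 687
wrist [277. 103.] [370. 241.] 0.93 1465
0.02 [ 0.4889 -0.1204 -1.6834] -96.44927024931225 0.4228712348430302
0.017 [ 0.4877 -0.1194 -1.6883] -96.73257180681259 0.4505576111030764
single (array([ 0.49  , -0.1202, -1.6587]), np.float64(0.16241458978518408))
single (array([ 0.4892, -0.1196, -1.6808]), np.float64(0.10128656887650578))
single (array([ 0.487, -0.118, -1.679]), np.float64(1.0))
```

View pics/scene7.png

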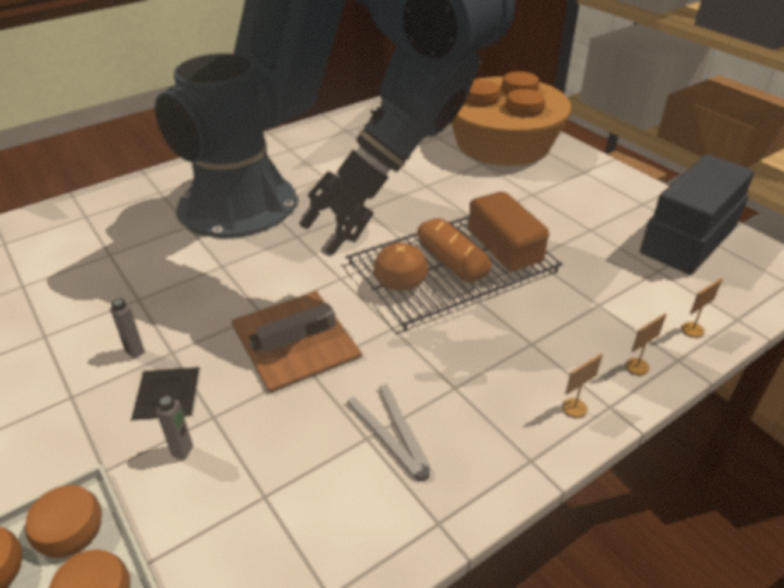

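The thermometer lies in the middle of the board at scene (208,234), the loaves and tongs are unmoved, and the arm is clear.

```bash
python3 -c "
from cell import arm
print(arm.sign_off())"
```

```text
the job is handed in; nothing more can be done
None
```

I handed the job in: the thermometer was held lens-down about 6 cm above the round loaf's crown for over two seconds, then laid on its side in the middle of the board and released, with the loaves and tongs looking unmoved in the last picture (no verdict was returned).

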